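# Catch the falling lid of the cutter case and lower it shut

## Robot

A 7-joint arm with a two-finger parallel gripper is mounted at the origin on the work surface. World frame = base frame: x ahead of the robot, y to its left, z up, the work surface at z = 0. Lengths are in m, angles in rad, forces in N, time in s.
With the tool pointing down it reaches from about 0.4 to 0.875 m from the base axis. Payload 4.4 kg.
Tool frame: the origin (TCP) lies midway between the tips of the shut fingers; the grasp point (between the pads) lies 19 mm behind it (ctrl.tcp_to_grasp is the distance from the TCP to the grasp point, in m); z points along the fingers, x is the direction in which the jaws open and shut, and the axes are right-handed (so a half turn about z gives the same grasp; the last joint's range is limited). The gripper opens to 85 mm and grips with 20 to 120 N. Pads are 22 mm wide; open, the fingers measure 114 mm over their backs; the gripper's body (76 mm by 85 mm) begins 54 mm behind the grasp point. The pads swing forward as they close: fully open they stand 13 mm farther back than shut.
Start: joints at [1.069, 0.628, 0.038, 1.517, -0.027, 0.996, -0.02], TCP at [0.274, -0.589, 0.195] pointing down, gripper open.
Joint ranges: [-3.06, 3.06], [-0.37, 2.12], [-1.25, 1.32], [0.18, 2.47], [-1.1, 4.24], [0.23, 1.98], [-2.94, 2.94]. Speed limits (rad/s): [2.57, 2.57, 3.14, 3.14, 3.14, 3.14, 3.14].

## Interface

Orientations are given as a unit quaternion [w, x, y, z].
In Python, from rig import ctrl gives the robot as it stands.
- The arm moves only by the tool play_rows, never from a script. Its argument "moves" is a list of rows, each an object of numbers: "grip": the gripper's target within -1 to 1 (shut at 1, half-way at 0, fully open at -1); "dx", "dy", "dz": the shift along the tool's x, y, z each as a share of 0.15 m, from -1 to 1; "roll": the turn about the tool's z as a share of 90 degrees, from -1 to 1. In form: [{"grip": .., "dx": .., "dy": .., "dz": .., "roll": ..}, ...]. A call has 1 to 20 rows; each row is the pose to reach, as a shift and turn from the pose commanded when the call began, along the tool's axes at that moment; what a row does not reach only later rows make up. A row lasts 1/10 s, in which the tool goes at most 50 mm and 8.59 degrees, less where a joint would pass 70% of its speed; a pose out of reach is approached as far as the arm can. A call with a number of a shift or a turn outside -1 to 1 is refused whole. A call with a gripper value outside its range is refused whole. The fingers move at their own pace and stop on an object; the grip force is fixed at half the most. Time passes only in rows, so rows that repeat a pose let the fingers close. It gives the time, the measured TCP pose, the force and the opening at its end, in the units of the state.
- ctrl.read_state(): the state, without advancing time (a new reading comes with each control period).
- ctrl.snapshot(name): name is "scene" or "top"; returns a dict with "color" (400x640x3 uint8, red, green, blue), "z_map" (400x640 float32, m along the optical axis (not along the pixel's ray), 0 where there is no reading), "camera_matrix" (3x3 intrinsics, pixels), "world_to_cam" (4x4, takes a point from world to camera coordinates). Camera axes: x right, y down, z forward; pixel columns grow to the right and rows downward; lengths in m; the calibration is good to about 2 mm. A picture is of the moment at which its call begins.
- ctrl.hand_in(): hands the job in, once; it reports no verdict.
Trained networks look in the newest picture that a camera, given by its name, has taken for a name from the list of things; names that differ only in an ending like _2 or _b are one class to them, and where a whole thing is asked for, a point or a joint stands for the part that bears it (a point fixed in the world has none). Each returns a list of dicts, best first, with "p" (0 to 1); they miss things now and then, are a little off and sometimes report something else, mostly with a low value. They report only what shows in the picture. A call takes as long as a camera call.
- ctrl.silhouettes(camera, label): "pixels" (400x640 bool, what is visible of it) and "centre" ([row, column] as shares, 0 to 1, of the picture: columns of its width, rows of its height, amid what is visible of it).
- ctrl.tip_of(camera, label): "centre" ([row, column] as shares, 0 to 1, of the picture: columns of its width, rows of its height: a listed point, or the origin of a listed thing).
The state is a dict: "t": time; "joints": joint angles; "dq": joint speeds; "joint_torque": joint torques, N m; "tcp_pos": TCP position; "ee_rot": TCP orientation; "wrist_force": force on the tool from outside, world axes, zero at the start; "torque": the same for the moment, N m; "finger_gap": opening from 0.0 (shut) to 1.0 (fully open).
Only numpy, scipy, OpenCV 4.12 (cv2) and the standard library are available. Lean on these libraries where they do the work, as an engineer would, in place of code of your own. Each camera call takes 0.05 s, during which the arm holds its last target.

## Task

Close the orange cutter case beside the router: from behind, nudge its open lid over until it starts to fall by itself, then catch its black front lip from underneath on the back of your fingers while it is still well open, stop it there for a moment, and lower it fully shut slowly, without letting it drop or bang. Only touch the lid, never pinch it or press hard on it; leave every other thing on the bench and the collets in the case where they are, and finish clear of everything.

Things in the scene. Friction and masses are not known exactly. Their poses are not given: they have to be found in the camera images.
- case: Open-topped orange metal case, black corner strips, fixed to the bench, 160 (x) by 260 (y) by 120 mm (z), walls 6 mm. Origin: centre of its underside, on the bench top. +x points to the hinge side (away from the robot, give or take 0.3 rad of yaw), z up. The wooden rack and end mills in it are lower than the rim. The space in front of it, under the lip, is free.
- lid (a joint): Angle of the aluminium lid, rad: 0 shut, 1.57 upright, stop at 1.75 (leaning away). Hinge stiff and damped: the lid stays put above about 1.4, falls by itself below about 1.3, slowly at first (0.1 to 0.2 rad/s at 1.15, 0.3 to 0.6 at 0.8; 2 to 4 s in all) and uncaught bangs shut at 0.5 to 0.95 rad/s. About 0.6 kg; holding it up by the lip takes 1 to 3 N.
- lid_hinge (a point): Point on the hinge line, middle of the case's far (+x) rim, on the underside of the lid, 120.5 mm above the bench. Hinge line along the case's y axis.
- lid_edge (a point): Middle of the front end of the lid's black lip, mid-thickness, 195 mm from the hinge; at lid angle a it lies at the hinge + 195 mm * (-cos a along case x, sin a up). Lid: 6 mm plate 160 by 260 mm; the lip, 140 mm wide (y), overhangs the case front by 35 mm when shut and ends in a round bead 10 mm thick.
- collet_a: Steel collet ring, 28 mm diameter, 26 mm tall, standing on the rack in the case; leave it. Origin: centre of underside.
- collet_b: Brass collet ring, 28 mm diameter, 26 mm tall, standing on the rack in the case; leave it. Origin: centre of underside.
- wrench: Loose wrench lying on the bench, left of the case; leave it.
- brush: Loose brush lying on the bench, right of the case; leave it.
- jar: Loose amber jar, 60 mm diameter, 75 mm tall, on the bench left of the case; leave it. Origin: centre of underside.
- blank: Loose wooden blank 90 by 60 by 30 mm on the bench right of the case; leave it. Origin: centre of underside.
- nut: Loose dark collet nut, 40 mm diameter, 24 mm tall, on the bench left of the case; leave it. Origin: centre of underside.

How it is judged:
By the outcome, as a careful person would: the job done as asked, in the order asked, and still so for the second after the job is handed in, with the robot touching nothing.
It also fails if it takes over 54 s, if anything falls off the work surface, if the arm or the gripper's body presses on something with over 40 N, if the wrist force passes 120 N, or if a joint passes its speed limit or range.

## Working session

There is one attempt and no reset: what is moved stays moved. The work goes in short steps, Python scripts to look and compute and a tool call to move; the robot and the scene stay as the last step left them, time stands still between calls to the robot, and variables do not carry over. Pictures are saved under pics/ and viewed, and the job is handed in when it is done.

Besides the shell and the picture viewer there is one more tool, called after "Request:" as name([rows], argument=value, ...), one row to a line, values as JSON. play_rows: Moves the arm, as the interface text tells. Shift numbers are shares of 0.15 m and turn numbers shares of 90 degrees, none past 1 either way. Its arguments: {"type":"object","properties":{"moves":{"type":"array"}},"required":["moves"]}

```bash
ls; mkdir -p pics
python3 - <<'E'
from rig import ctrl
import cv2,numpy as np
s=ctrl.read_state();print({k:np.round(v,3) for k,v in s.items()})
for n in("scene","top"):
    d=ctrl.snapshot(n);cv2.imwrite(f"pics/{n}0.png",d["color"][:,:,::-1]);np.savez(f"{n}0.npz",**d)
    print(n,d["camera_matrix"],d["world_to_cam"])
    K=d["camera_matrix"];T=np.linalg.inv(d["world_to_cam"])
    for l in("lid_hinge","lid_edge","case","jar","nut","blank","collet_a"):
        for r in ctrl.tip_of(n,l)[:2]:
            v,u=r["centre"][0]*400,r["centre"][1]*640
            z=d["z_map"][int(min(v,399)),int(min(u,639))]
            p=T@np.r_[np.linalg.inv(K)@[u,v,1]*z,1]
            print(l,round(r["p"],2),round(u),round(v),np.round(p[:3],3))
E
```

```text
pics
{'t': np.float64(0.0), 'joints': array([ 1.069,  0.629,  0.038,  1.518, -0.027,  0.996, -0.02 ]), 'dq': array([-0.002,  0.   ,  0.   , -0.001, -0.   , -0.   ,  0.   ]), 'joint_torque': array([-0.0000e+00, -5.6340e+01,  1.2260e+00, -1.9345e+01,  1.1000e-02,
        1.0000e-02, -0.0000e+00]), 'tcp_pos': array([ 0.274, -0.589,  0.194]), 'ee_rot': array([-0.   ,  0.843, -0.538, -0.001]), 'wrist_force': array([ 0.041, -0.148,  0.176]), 'torque': array([-0.037, -0.027,  0.056]), 'finger_gap': np.float64(1.0)}
scene [[361.29263987   0.         316.08922392]
 [  0.         361.29263987 201.05983116]
 [  0.           0.           1.        ]] [[-0.84702999  0.53128659 -0.01657585  0.43114357]
 [ 0.28864724  0.43355689 -0.85364582 -0.06367448]
 [-0.446344   -0.72784818 -0.5205901   1.21032551]
 [ 0.          0.          0.          1.        ]]
lid_hinge 0.74 238 202 [ 0.698 -0.044  0.135]
lid_hinge 0.25 291 170 [ 0.495 -0.156  0.117]
lid_edge 0.8 229 123 [ 0.38  -1.015 -0.008]
case 0.64 276 232 [0.656 0.069 0.101]
jar 0.77 369 383 [0.685 0.438 0.048]
nut 0.57 439 330 [0.497 0.414 0.021]
blank 0.5 239 180 [0.72  0.054 0.245]
collet_a 0.7 237 179 [0.715 0.03  0.236]
collet_a 0.53 279 231 [0.65  0.07  0.101]
top [[413.08772961   0.         329.61025984]
 [  0.         413.08772961 199.48008096]
 [  0.           0.           1.        ]] [[ 0.02928595 -0.99955803 -0.0051075   0.00985871]
 [-0.97753146 -0.02757276 -0.20897845  0.52577518]
 [ 0.20874526  0.01111288 -0.97790691  1.0438589 ]
 [ 0.          0.          0.          1.        ]]
lid_hinge 0.69 367 135 [ 0.685 -0.069  0.117]
lid_edge 0.68 377 100 [ 0.69  -0.073  0.314]
case 0.82 358 172 [ 0.605 -0.05   0.045]
case 0.68 478 258 [ 0.386 -0.376  0.014]
jar 0.78 193 150 [0.645 0.396 0.076]
nut 0.69 191 214 [0.48  0.402 0.021]
blank 0.6 479 190 [ 0.571 -0.384  0.024]
collet_a 0.51 344 164 [ 0.622 -0.011  0.066]
collet_a 0.49 324 162 [0.625 0.042 0.071]
```

View pics/scene0.png

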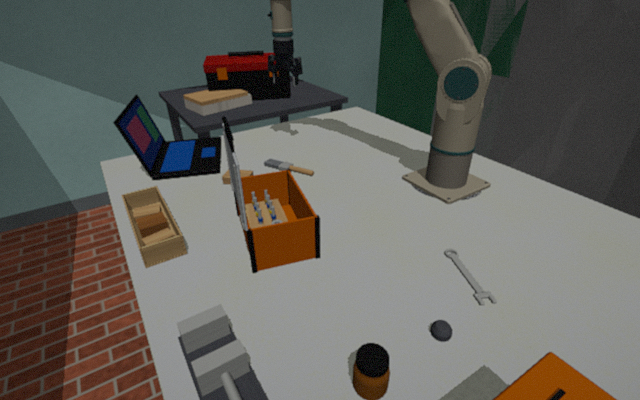

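View pics/top0.png

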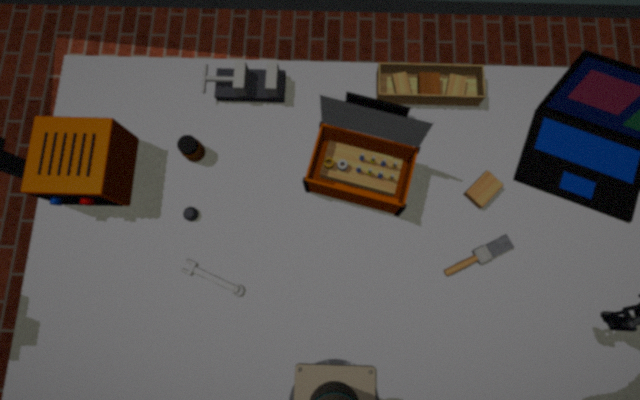

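Run:
```python
import numpy as np,cv2
for n in("scene","top"):
    d=np.load(f"{n}0.npz");K=d["camera_matrix"];T=np.linalg.inv(d["world_to_cam"]);z=d["z_map"]
    print(n,"cam",np.round(T[:3,3],3))
    v,u=np.mgrid[:400,:640]
    P=np.stack([(u-K[0,2])/K[0,0]*z,(v-K[1,2])/K[1,1]*z,z,np.ones_like(z)],-1)@T.T
    P=P[...,:3];c=d["color"].astype(int)
    box=(z>0)&(abs(P[...,0]-.65)<.16)&(abs(P[...,1]+.03)<.22)
    lid=box&(P[...,2]>.15)
    q=P[lid];print("lid n",len(q),"zmax",np.percentile(q[:,2],[50,98,100]))
    m=q.mean(0);U,S,V=np.linalg.svd(q-m);print("mean",m,"normal",V[2],S/np.sqrt(len(q)))
    black=lid&(c.max(-1)<60);print("lip pts",black.sum(),P[black].mean(0) if black.sum() else 0)
    rim=box&(P[...,2]>.112)&(P[...,2]<.126)&(c[...,0]>c[...,2]*2)
    r=P[rim][:,:2].astype(np.float32);print("rim",len(r),cv2.minAreaRect(r))
```

```text
scene cam [0.924 0.679 0.583]
lid n 787 zmax [0.24532954 0.31511811 0.31576861]
mean [ 0.70068415 -0.02933274  0.24144155] normal [ 0.97389861 -0.22651215  0.01462006] [0.07761745 0.04937566 0.00200566]
lip pts 171 [ 0.69335402 -0.05692213  0.30446721]
rim 611 ((0.6081677079200745, -0.05345596373081207), (0.27319493889808655, 0.16365888714790344), 75.86370849609375)
top cam [0.296 0.013 1.131]
lid n 3205 zmax [0.24015529 0.31521458 0.31753515]
mean [ 0.68559478 -0.07404164  0.237848  ] normal [-0.97142628  0.23729446  0.00472464] [0.07054478 0.04745494 0.00121522]
lip pts 2953 [ 0.68532723 -0.07465106  0.23530926]
rim 892 ((0.607244074344635, -0.053872257471084595), (0.2604028582572937, 0.16587260365486145), 76.32561492919922)
```

Run:
```python
import cv2
a=cv2.imread("pics/top0.png")[80:230,280:460];cv2.imwrite("pics/top0c.png",cv2.resize(a,None,fx=4,fy=4,interpolation=2)[:600])
a=cv2.imread("pics/scene0.png")[110:280,190:340];cv2.imwrite("pics/sc0c.png",cv2.resize(a,None,fx=3.5,fy=3.5,interpolation=2)[:600])
```

```text
(no output)
```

View pics/top0c.png

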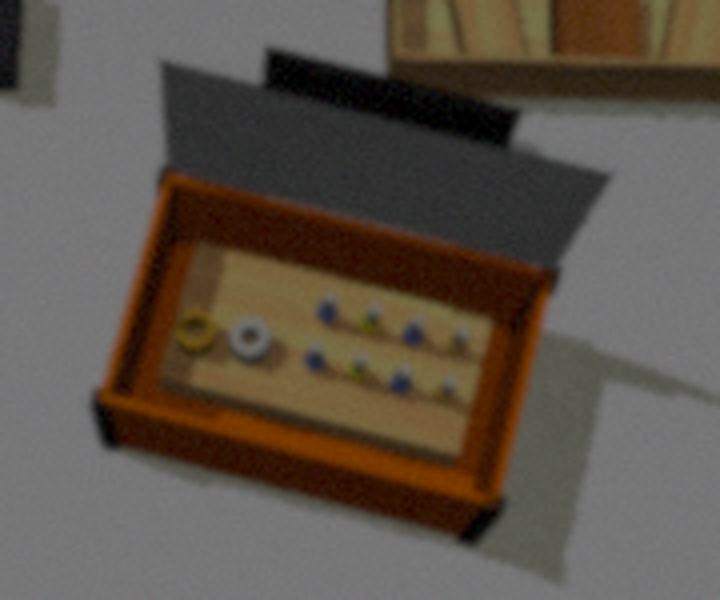

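View pics/sc0c.png

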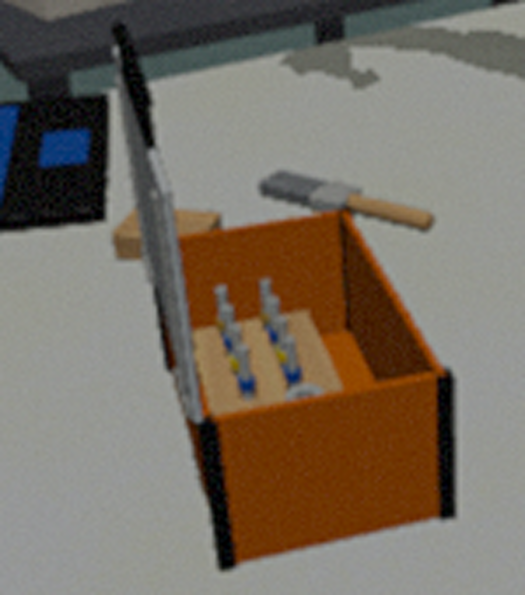

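Request:
play_rows([
  {"grip":-1,"dx":0,"dy":0,"dz":-0.4,"roll":0},
  {"grip":-1,"dx":-1,"dy":-1,"dz":-1,"roll":0},
  {"grip":-1,"dx":-1,"dy":-1,"dz":-1,"roll":0},
  {"grip":-1,"dx":-1,"dy":-1,"dz":-1,"roll":0},
  {"grip":-1,"dx":-1,"dy":-1,"dz":-1,"roll":0},
  {"grip":-1,"dx":-1,"dy":-1,"dz":-1,"roll":0},
])

```text
t: 1.4
tcp_pos: [0.3487, -0.387, 0.3469]
ee_rot: [-0.0, 0.844, -0.536, 0.001]
wrist_force: [1.0, 0.1, 1.0]
finger_gap: 1.003
```

Request:
play_rows([
  {"grip":-1,"dx":-1,"dy":-1,"dz":-0.35,"roll":0},
  {"grip":-1,"dx":-1,"dy":-1,"dz":-0.35,"roll":0},
  {"grip":-1,"dx":-1,"dy":-1,"dz":-0.35,"roll":0},
  {"grip":-1,"dx":-1,"dy":-1,"dz":-0.35,"roll":0},
])

```text
t: 1.8
tcp_pos: [0.4138, -0.2057, 0.394]
ee_rot: [-0.0, 0.843, -0.538, 0.001]
wrist_force: [1.0, -0.8, 0.5]
finger_gap: 1.002
```

Request:
play_rows([
  {"grip":-1,"dx":-1,"dy":-1,"dz":0,"roll":0},
  {"grip":-1,"dx":-1,"dy":-1,"dz":0,"roll":0},
  {"grip":-1,"dx":-1,"dy":-1,"dz":0,"roll":0},
  {"grip":-1,"dx":-1,"dy":-1,"dz":0,"roll":0},
  {"grip":-1,"dx":-1,"dy":-1,"dz":0,"roll":0},
])

```text
t: 2.3
tcp_pos: [0.4872, -0.0015, 0.3934]
ee_rot: [-0.002, 0.846, -0.534, -0.0]
wrist_force: [0.1, 1.2, -0.2]
finger_gap: 1.0
```

Request:
play_rows([
  {"grip":-1,"dx":-1,"dy":-1,"dz":0,"roll":-0.1},
  {"grip":-1,"dx":-1,"dy":-1,"dz":0,"roll":-0.2},
  {"grip":-1,"dx":-1,"dy":-1,"dz":0,"roll":-0.28},
  {"grip":-1,"dx":-1,"dy":-1,"dz":0,"roll":-0.28},
  {"grip":-1,"dx":-1,"dy":-1,"dz":0,"roll":-0.28},
])

```text
t: 2.8
tcp_pos: [0.5588, 0.1972, 0.3924]
ee_rot: [-0.002, 0.941, -0.337, -0.001]
wrist_force: [0.5, 0.6, -0.5]
finger_gap: 1.0
```

```bash
cat > snap.py <<'E'
from rig import ctrl
import cv2,numpy as np,sys
def snap(n,name):
    d=ctrl.snapshot(n);np.savez(name+".npz",**d);return d
def proj(d,p):
    q=d["world_to_cam"]@np.r_[p,1];q=d["camera_matrix"]@q[:3];return q[:2]/q[2]
def crop(d,p,h,f,name,t=0):
    u,v=proj(d,p);u=int(u);v=int(v)
    a=d["color"][max(0,v-h):v+h,max(0,u-h):u+h,::-1]
    print("origin",max(0,u-h),max(0,v-h));cv2.imwrite(f"pics/{name}.png",cv2.resize(a,None,fx=f,fy=f,interpolation=cv2.INTER_CUBIC))
E
python3 - <<'E'
from snap import *
d=snap("scene","g1");p=ctrl.read_state()["tcp_pos"]
crop(d,np.array(p)+[0,0,.08],75,4,"g1")
E
```

```text
origin 275 0
```

View pics/g1.png

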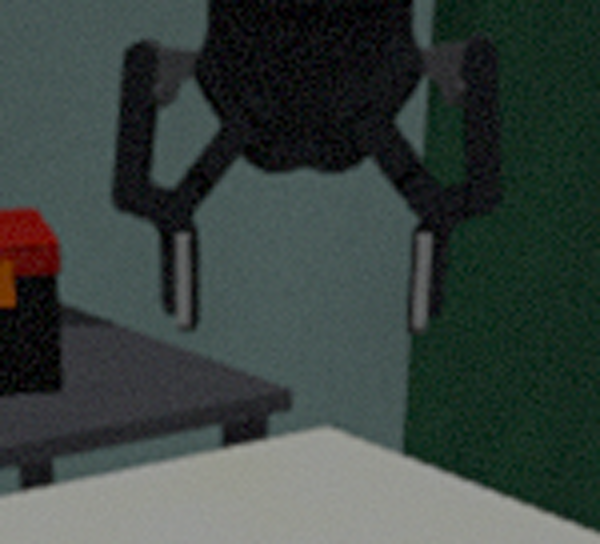

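Request:
play_rows([
  {"grip":1,"dx":0,"dy":0,"dz":0,"roll":0},
  {"grip":1,"dx":0,"dy":0,"dz":0,"roll":0},
  {"grip":1,"dx":0,"dy":0,"dz":0,"roll":0},
  {"grip":1,"dx":0,"dy":0,"dz":0,"roll":0},
  {"grip":1,"dx":0,"dy":0,"dz":0,"roll":0},
  {"grip":1,"dx":0,"dy":0,"dz":0,"roll":0},
])

```text
t: 3.45
tcp_pos: [0.5589, 0.1905, 0.3934]
ee_rot: [-0.0, 0.94, -0.341, 0.0]
wrist_force: [0.2, 0.1, -0.5]
finger_gap: -0.0
```

Run:
```python
from snap import *
d=snap("scene","g2");p=ctrl.read_state()["tcp_pos"]
crop(d,np.array(p)+[0,0,.08],75,4,"g2")
```

```text
origin 273 0
```

View pics/g2.png

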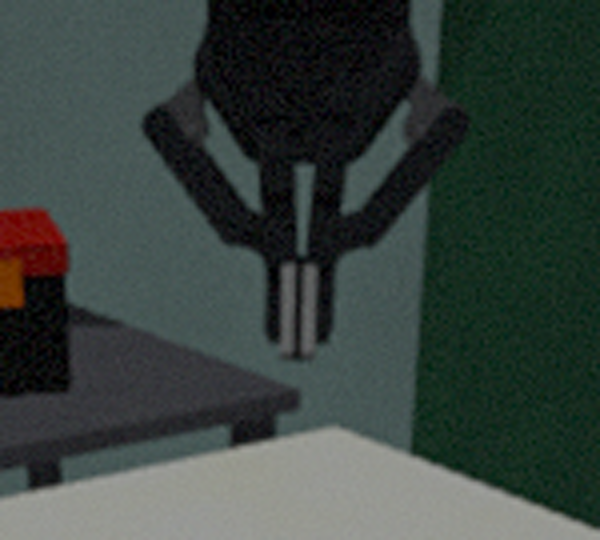

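Run:
```python
import numpy as np
p0=np.array([.5589,.1905,.3934])
c,s=2*.94**2-1,-2*.94*.341
X=np.array([c,s,0]);X/=np.linalg.norm(X);Y=np.array([X[1],-X[0],0])
for f in("g1","g2"):
    d=np.load(f+".npz");K=d["camera_matrix"];T=np.linalg.inv(d["world_to_cam"]);z=d["z_map"]
    v,u=np.mgrid[:400,:640]
    P=(np.stack([(u-K[0,2])/K[0,0]*z,(v-K[1,2])/K[1,1]*z,z,np.ones_like(z)],-1)@T.T)[...,:3]-p0
    x=P@X*1e3;y=P@Y*1e3;h=P[...,2]*1e3
    m=(z>0)&(abs(x)<90)&(abs(y)<70)&(h<150)&(h>-20)
    print(f,m.sum())
    for b in range(-5,145,5):
        k=m&(h>=b)&(h<b+5)
        if k.any():
            xs=np.sort(x[k]);g=np.where(np.diff(xs)>4)[0]
            seg=[(round(a[0]),round(a[-1])) for a in np.split(xs,g+1)]
            print(b,seg,"y",np.round(np.percentile(y[k],[2,50,98])))
```

```text
g1 3438
45 [(-54, -48), (38, 44)] y [-16. -15.  -9.]
50 [(-58, -47), (38, 44)] y [-18. -16.  -5.]
55 [(-59, -47), (38, 51)] y [-18. -13.  -2.]
60 [(-61, -48), (38, 50)] y [-18. -14.  -5.]
65 [(-60, -48), (38, 52)] y [-19. -14.  -5.]
70 [(-60, -47), (38, 52)] y [-19. -15.  -5.]
75 [(-61, -47), (38, 52)] y [-18. -14.  -3.]
80 [(-61, -47), (38, 52)] y [-18. -13.  -2.]
85 [(-63, -48), (38, 58)] y [-19. -14.  -1.]
90 [(-75, -46), (38, 66)] y [-20. -17. -10.]
95 [(-78, -42), (33, 69)] y [-20. -17.  -8.]
100 [(-78, -38), (29, 46), (50, 69)] y [-20. -17.   1.]
105 [(-77, -65), (-51, -34), (-22, 14), (25, 43), (57, 69)] y [-23. -17.   3.]
110 [(-77, -65), (-48, 38), (56, 68)] y [-24. -17.   1.]
115 [(-76, -64), (-43, 33), (55, 67)] y [-24. -17.   4.]
120 [(-76, -63), (-38, 30), (55, 67)] y [-24. -17.   0.]
125 [(-74, -63), (-39, 31), (50, 65)] y [-26. -18.  -6.]
130 [(-73, -55), (-42, 34), (45, 65)] y [-26. -17.  -9.]
135 [(-73, 37), (42, 65)] y [-27. -17.  -9.]
140 [(-72, 63)] y [-25. -16.  -9.]
g2 3186
35 [(-7, 5)] y [-14. -11.  -8.]
40 [(-13, 12)] y [-14. -11.  -7.]
45 [(-14, 12)] y [-13. 
[... 182 characters left out ...]
5 [(-22, -4), (1, 20)] y [-16. -12.  -6.]
80 [(-33, -3), (1, 31)] y [-15. -13.  -4.]
85 [(-36, -3), (2, 34)] y [-15. -12.   3.]
90 [(-38, -5), (3, 39)] y [-15. -12.   8.]
95 [(-44, -26), (-16, -5), (3, 15), (25, 42)] y [-17. -13.   8.]
100 [(-48, -30), (-17, -5), (4, 15), (29, 47)] y [-19. -13.   8.]
105 [(-51, -34), (-18, -4), (4, 15), (33, 51)] y [-20. -14.   7.]
110 [(-56, -39), (-23, 22), (37, 54)] y [-19. -12.   3.]
115 [(-60, -38), (-28, 27), (37, 59)] y [-19. -13.  -4.]
120 [(-61, -38), (-30, 30), (37, 60)] y [-19. -12.  -4.]
125 [(-61, -39), (-35, 33), (39, 60)] y [-21. -12.  -0.]
130 [(-55, 54)] y [-22. -11.  -3.]
135 [(-47, 45)] y [-22. -12.  -4.]
140 [(-43, 40)] y [-21. -12.  -8.]
```

Run:
```python
from snap import *
s=ctrl.read_state();p=np.array(s["tcp_pos"]);print(p,s["ee_rot"])
d=dict(np.load("g2.npz"));print(proj(d,p),proj(d,p+[0,0,.038]))
z=d["z_map"];print(np.round(z[80:100:2,346:352],3)); print((d["world_to_cam"]@np.r_[p,1])[:3])
d=snap("top","t2");crop(d,p,75,4,"t2");print(proj(d,p),proj(d,p+[0,0,.04]))
```

```text
[0.55891153 0.19069135 0.39332274] [-2.48179977e-05  9.40110734e-01 -3.40869165e-01  1.38616589e-04]
[346.82833756 110.09119185] [347.4651715   87.46543674]
[[0.579 0.582 0.58  0.581 0.579 0.58 ]
 [0.583 0.583 0.581 0.581 0.58  0.581]
 [0.584 0.585 0.583 0.583 0.583 0.585]
 [0.586 0.583 0.586 0.584 0.583 0.583]
 [0.587 0.588 0.587 0.585 0.587 0.586]
 [3.259 3.249 3.268 0.591 0.59  0.591]
 [3.275 3.266 3.269 3.278 3.289 3.286]
 [3.269 3.289 3.295 3.278 3.31  3.315]
 [3.272 3.312 3.291 3.315 3.314 3.322]
 [2.105 0.    2.115 3.333 3.321 3.312]]
[ 0.05252083 -0.15542897  0.61730442]
origin 166 67
[241.26589446 142.12025303] [236.47485107 134.41045603]
```

View pics/t2.png

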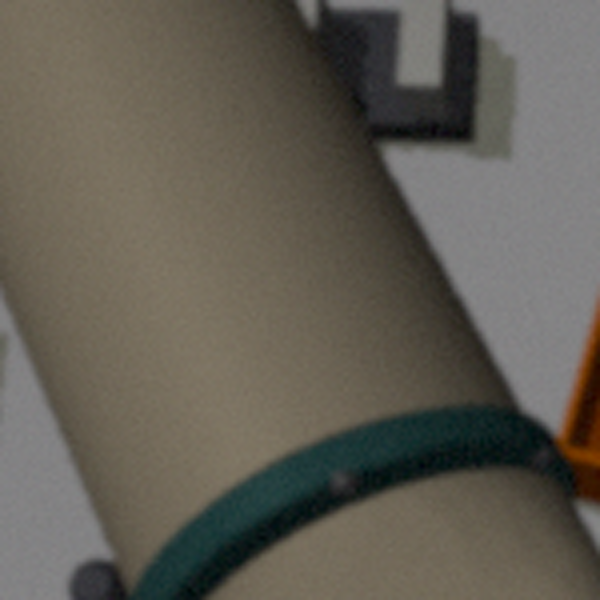

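Run:
```python
from snap import *
print(ctrl.tcp_to_grasp,[a for a in dir(ctrl) if a[0]!='_'])
d=dict(np.load("scene0.npz"))
p=np.array([.274,-.589,.194]);print(proj(d,p),proj(d,p+[0,0,.04]),proj(d,p+[0,0,.013]),proj(d,p+[0,0,.05]))
crop(d,p+[0,0,.05],30,10,"s0g")
d=dict(np.load("g2.npz"));print(d["world_to_cam"][:3])
```

```text
0.0187 ['Unreachable', 'hand_in', 'read_state', 'silhouettes', 'snapshot', 'tcp_to_grasp', 'tip_of']
[286.20908419  97.56244056] [285.59129489  87.17337701] [286.01030567  94.2196785 ] [285.43395473  84.52746375]
origin 255 54
[[-0.84702999  0.53128659 -0.01657585  0.43114357]
 [ 0.28864724  0.43355689 -0.85364582 -0.06367448]
 [-0.446344   -0.72784818 -0.5205901   1.21032551]]
```

View pics/s0g.png

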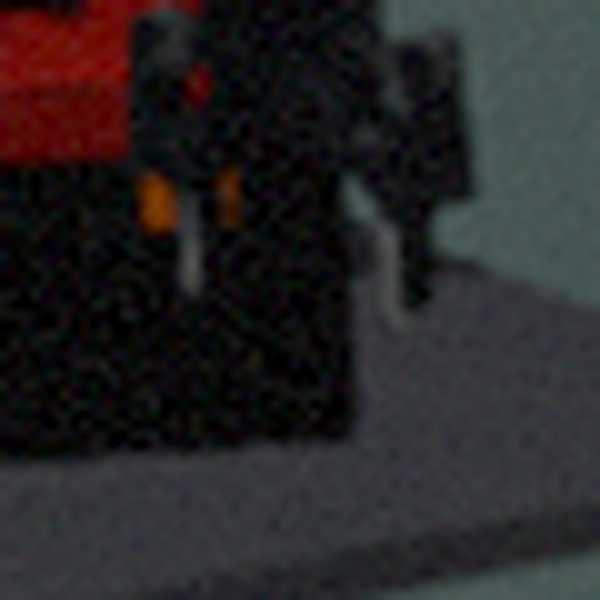

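Request:
play_rows([
  {"grip":1,"dx":0.33,"dy":0.1,"dz":0,"roll":-0.09},
  {"grip":1,"dx":0.66,"dy":0.2,"dz":0,"roll":-0.18},
  {"grip":1,"dx":1,"dy":0.3,"dz":0,"roll":-0.27},
  {"grip":1,"dx":1,"dy":0.3,"dz":0,"roll":-0.291},
  {"grip":1,"dx":1,"dy":0.3,"dz":0,"roll":-0.291},
])

```text
t: 4.05
tcp_pos: [0.6461, 0.0578, 0.3921]
ee_rot: [0.0, 0.993, -0.121, -0.001]
wrist_force: [-1.1, 0.8, -0.5]
finger_gap: 0.003
```

```bash
cat >> snap.py <<'E'
H=np.array([.685,-.0726]);XC=np.array([.9716,-.2368]);YC=np.array([.2368,.9716])
def info():
    s=ctrl.read_state();p=np.array(s["tcp_pos"]);w,x,y,z=s["ee_rot"]
    th=2*np.arctan2(y,x);X=np.array([np.cos(th),np.sin(th)]);Y=np.array([X[1],-X[0]])
    q=p[:2]-H;f=np.array(s["wrist_force"])
    print("t",round(float(s["t"]),2),"axis case x,y mm",np.round([q@XC*1e3,q@YC*1e3],1),"z",round(p[2]*1e3,1),"yaw",round(np.degrees(th),2),"F case",np.round([f[:2]@XC,f[:2]@YC,f[2]],1))
    return p,X,Y
def need(cx,cy,z):
    p,X,Y=info();t=H+cx*XC+cy*YC;d=t-p[:2]
    print("need dx,dy,dz",np.round([d@X/.15,d@Y/.15,(p[2]-z)/.15],3))
E
python3 -c "
from snap import *
need(.06,0,.393)"
```

```text
t 4.05 axis case x,y mm [-68.7 117.5] z 392.1 yaw -13.9 F case [-1.3  0.5 -0.5]
need dx,dy,dz [ 0.861  0.78  -0.006]
```

Request:
play_rows([
  {"grip":1,"dx":0.86,"dy":0.76,"dz":0,"roll":0},
  {"grip":1,"dx":0.86,"dy":0.76,"dz":0,"roll":0},
  {"grip":1,"dx":0.86,"dy":0.76,"dz":0,"roll":0},
  {"grip":1,"dx":0.86,"dy":0.76,"dz":0,"roll":0},
  {"grip":1,"dx":0.86,"dy":0.76,"dz":0,"roll":0},
  {"grip":1,"dx":0.86,"dy":0.76,"dz":0,"roll":0},
])

```text
t: 4.65
tcp_pos: [0.7434, -0.0781, 0.393]
ee_rot: [-0.001, 0.993, -0.118, -0.001]
wrist_force: [-0.6, 0.6, -0.2]
finger_gap: 0.004
```

Run:
```python
from snap import *
need(.06,0,.24)
d=snap("scene","b1");crop(d,[.7,-.07,.33],75,4,"b1")
```

```text
t 4.65 axis case x,y mm [58.1  8.5] z 393.0 yaw -13.53 F case [-0.7  0.5 -0.2]
need dx,dy,dz [0.013 0.056 1.02 ]
origin 146 45
```

View pics/b1.png

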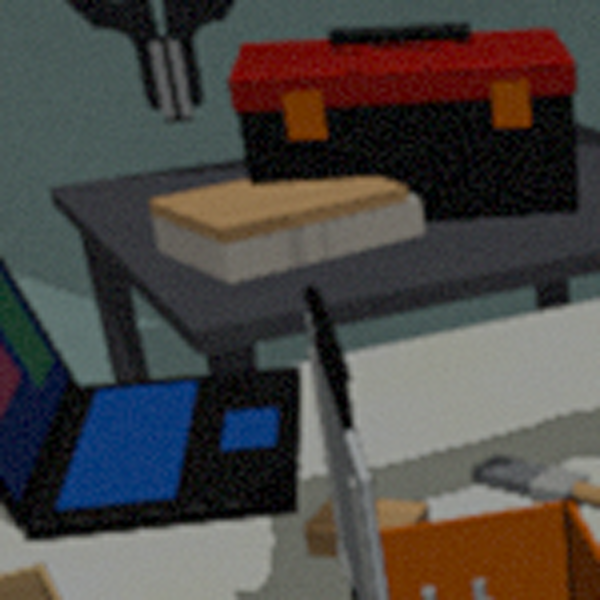

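The fingers (tips at crop (175,118)) are behind and above the lid top (crop (312,290)). Next I lower them behind the lip.

Request:
play_rows([
  {"grip":1,"dx":0.02,"dy":0.06,"dz":0.25,"roll":0},
  {"grip":1,"dx":0.02,"dy":0.06,"dz":0.5,"roll":0},
  {"grip":1,"dx":0.02,"dy":0.06,"dz":0.75,"roll":0},
  {"grip":1,"dx":0.02,"dy":0.06,"dz":1.0,"roll":0},
  {"grip":1,"dx":0.02,"dy":0.06,"dz":1.0,"roll":0},
  {"grip":1,"dx":0.02,"dy":0.06,"dz":1.0,"roll":0},
])

```text
t: 5.3
tcp_pos: [0.7445, -0.0883, 0.2446]
ee_rot: [-0.0, 0.993, -0.118, 0.0]
wrist_force: [-0.6, -0.5, 1.4]
finger_gap: 0.0
```

Run:
```python
from snap import *
need(.023,0,.24)
d=snap("scene","b2");crop(d,[.72,-.07,.30],50,6,"b2")
```

```text
t 5.3 axis case x,y mm [61.5 -1.2] z 244.6 yaw -13.53 F case [-0.5 -0.7  1.4]
need dx,dy,dz [-0.257 -0.009  0.031]
origin 164 85
```

View pics/b2.png

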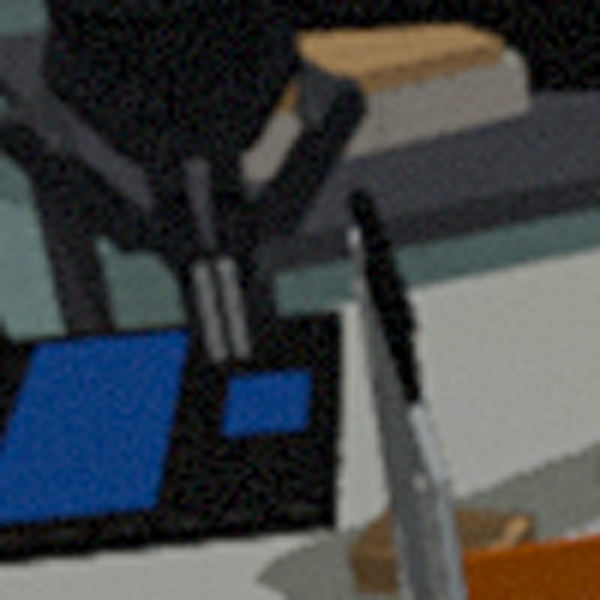

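Request:
play_rows([
  {"grip":1,"dx":-0.1,"dy":-0.01,"dz":0.03,"roll":0},
  {"grip":1,"dx":-0.2,"dy":-0.01,"dz":0.03,"roll":0},
  {"grip":1,"dx":-0.26,"dy":-0.01,"dz":0.03,"roll":0},
  {"grip":1,"dx":-0.29,"dy":-0.01,"dz":0.03,"roll":0},
  {"grip":1,"dx":-0.32,"dy":-0.01,"dz":0.03,"roll":0},
  {"grip":1,"dx":-0.35,"dy":-0.01,"dz":0.03,"roll":0},
  {"grip":1,"dx":-0.38,"dy":-0.01,"dz":0.03,"roll":0},
])

```text
t: 6.05
tcp_pos: [0.69, -0.0752, 0.2395]
ee_rot: [-0.0, 0.993, -0.119, 0.001]
wrist_force: [1.0, 1.1, 3.3]
finger_gap: 0.0
```

```bash
cat >> snap.py <<'E'
def lid(d):
    K=d["camera_matrix"];T=np.linalg.inv(d["world_to_cam"]);z=d["z_map"]
    v,u=np.mgrid[:400,:640]
    P=(np.stack([(u-K[0,2])/K[0,0]*z,(v-K[1,2])/K[1,1]*z,z,np.ones_like(z)],-1)@T.T)[...,:3]
    x=(P[...,:2]-H)@XC;y=(P[...,:2]-H)@YC
    return x,y,P[...,2],z>0,d["color"].astype(int)
def angle(name="scene",f="ang"):
    d=snap(name,f);x,y,z,ok,c=lid(d);zz=z-.1205;r=np.hypot(x,zz);a=np.arctan2(zz,-x)
    # lid plate points to both sides of the lip, away from gripper
    m=ok&(abs(y)<.128)&(abs(y)>.03)&(r>.06)&(r<.2)&(a>-.1)&(a<1.8)&(c.max(-1)-c.min(-1)<25)
    h,e=np.histogram(a[m],np.arange(-.1,1.8,.02));k=h.argmax()
    b=abs(a[m]-e[k]-.01)<.04
    print(name,"angle",round(float(np.median(a[m][b])),3),"n",b.sum(),"y",np.round(np.percentile(y[m][b],[5,95]),3),"rmax",np.round(np.percentile(r[m][b],99),3))
    return d
E
python3 - <<'E'
from snap import *
info();d=angle("scene");e=angle("top","angt")
crop(d,[.70,-.07,.30],50,6,"b3")
E
```

```text
t 6.05 axis case x,y mm [ 5.5 -1.4] z 239.5 yaw -13.65 F case [0.7 1.3 3.3]
scene angle 1.531 n 412 y [-0.085  0.12 ] rmax 0.195
top angle 1.484 n 1261 y [-0.075  0.118] rmax 0.196
origin 173 83
```

View pics/b3.png

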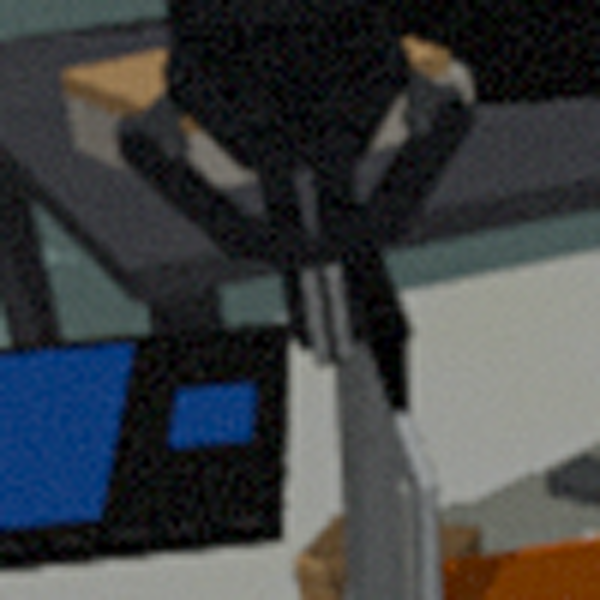

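Request:
play_rows([
  {"grip":1,"dx":-0.04,"dy":0,"dz":0,"roll":0},
  {"grip":1,"dx":-0.08,"dy":0,"dz":0,"roll":0},
  {"grip":1,"dx":-0.12,"dy":0,"dz":0,"roll":0},
  {"grip":1,"dx":-0.16,"dy":0,"dz":0,"roll":0},
  {"grip":1,"dx":-0.2,"dy":0,"dz":0,"roll":0},
  {"grip":1,"dx":-0.23,"dy":0,"dz":0,"roll":0},
  {"grip":1,"dx":-0.25,"dy":0,"dz":0,"roll":0},
  {"grip":1,"dx":-0.26,"dy":0,"dz":0,"roll":0},
  {"grip":1,"dx":-0.26,"dy":0,"dz":0,"roll":0},
  {"grip":1,"dx":-0.21,"dy":0,"dz":-0.05,"roll":0},
  {"grip":1,"dx":-0.16,"dy":0,"dz":-0.25,"roll":0},
])

```text
t: 7.25
tcp_pos: [0.664, -0.0701, 0.2733]
ee_rot: [0.0, 0.993, -0.119, -0.004]
wrist_force: [-0.3, -0.5, 0.2]
finger_gap: 0.002
```

Run:
```python
from snap import *
angle("top","angt");info()
```

```text
top angle 1.242 n 352 y [-0.082  0.118] rmax 0.197
t 7.3 axis case x,y mm [-15.9  -1.3] z 280.8 yaw -13.69 F case [ 2.4 -0.7  4.4]
```

Request:
play_rows([
  {"grip":1,"dx":0,"dy":0,"dz":-0.18,"roll":0},
  {"grip":1,"dx":-0.22,"dy":0,"dz":-0.25,"roll":0},
  {"grip":1,"dx":-0.53,"dy":0,"dz":-0.25,"roll":0},
  {"grip":1,"dx":-0.84,"dy":0,"dz":-0.2,"roll":0},
  {"grip":1,"dx":-0.86,"dy":0,"dz":0.05,"roll":0},
  {"grip":1,"dx":-0.86,"dy":0,"dz":0.35,"roll":0},
  {"grip":1,"dx":-0.86,"dy":0,"dz":0.37,"roll":0},
])

```text
t: 8.0
tcp_pos: [0.5368, -0.0398, 0.2168]
ee_rot: [0.001, 0.993, -0.119, -0.005]
wrist_force: [-1.3, -0.0, 1.1]
finger_gap: -0.002
```

Run:
```python
from snap import *
need(-.121,0,.222);d=angle("scene","angs");crop(d,[.60,-.05,.26],60,5,"c1");info()
```

```text
t 8.0 axis case x,y mm [-151.8   -3.2] z 216.8 yaw -13.63 F case [-1.3 -0.3  1.1]
need dx,dy,dz [ 0.205 -0.021 -0.035]
scene angle 1.2 n 986 y [-0.099  0.119] rmax 0.194
origin 209 83
t 8.05 axis case x,y mm [-149.8   -2.4] z 218.8 yaw -13.63 F case [ 0.9  0.3 -0.6]
```

View pics/c1.png

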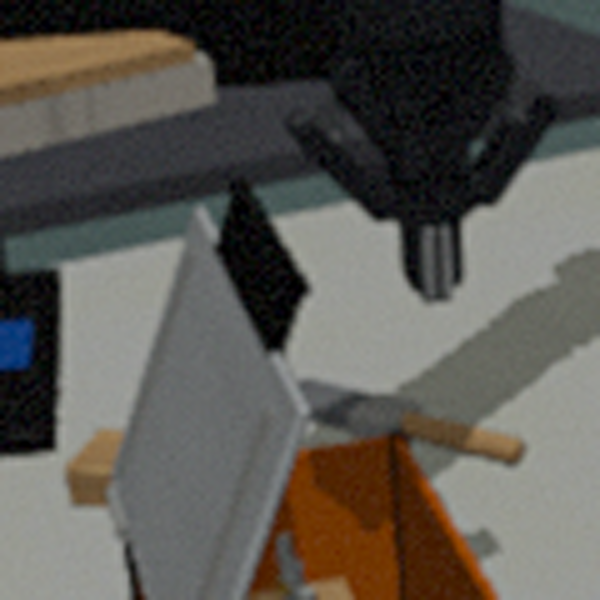

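Request:
play_rows([
  {"grip":1,"dx":0.08,"dy":-0.02,"dz":-0.03,"roll":0},
  {"grip":1,"dx":0.15,"dy":-0.02,"dz":-0.03,"roll":0},
  {"grip":1,"dx":0.19,"dy":-0.02,"dz":-0.03,"roll":0},
  {"grip":1,"dx":0.19,"dy":-0.02,"dz":-0.03,"roll":0},
])

```text
t: 8.45
tcp_pos: [0.5706, -0.0434, 0.2258]
ee_rot: [-0.0, 0.993, -0.119, 0.001]
wrist_force: [-0.2, 0.4, -0.3]
finger_gap: -0.002
```

Run:
```python
from snap import *
d=angle("scene","angs");info()
```

```text
scene angle 1.128 n 1223 y [-0.103  0.12 ] rmax 0.194
t 8.5 axis case x,y mm [-119.     1.2] z 225.5 yaw -13.67 F case [ 0.3 -0.  -1. ]
```

Request:
play_rows([
  {"grip":1,"dx":0,"dy":0,"dz":0,"roll":0},
  {"grip":1,"dx":0,"dy":0,"dz":0,"roll":0},
  {"grip":1,"dx":0,"dy":0,"dz":0,"roll":0},
  {"grip":1,"dx":0,"dy":0,"dz":0,"roll":0},
  {"grip":1,"dx":0,"dy":0,"dz":0,"roll":0},
])

```text
t: 9.0
tcp_pos: [0.5686, -0.043, 0.225]
ee_rot: [0.0, 0.993, -0.119, -0.001]
wrist_force: [-2.0, 0.6, 0.9]
finger_gap: 0.002
```

Run:
```python
from snap import *
d=angle("scene","angs");info();crop(d,[.60,-.05,.26],60,5,"c2")
```

```text
scene angle 1.037 n 1249 y [-0.105  0.12 ] rmax 0.194
t 9.05 axis case x,y mm [-120.     1.2] z 225.0 yaw -13.63 F case [-1.   0.4 -0.1]
origin 209 83
```

View pics/c2.png

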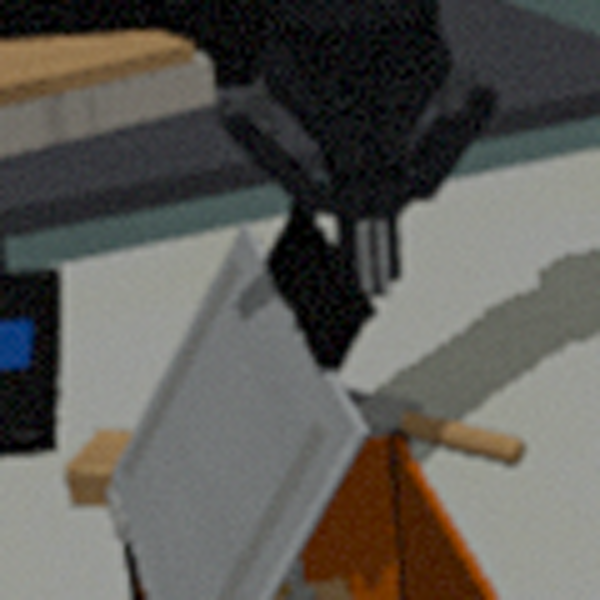

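Request:
play_rows([
  {"grip":1,"dx":0,"dy":0,"dz":0,"roll":0},
  {"grip":1,"dx":0,"dy":0,"dz":0,"roll":0},
  {"grip":1,"dx":0,"dy":0,"dz":0,"roll":0},
  {"grip":1,"dx":0,"dy":0,"dz":0,"roll":0},
  {"grip":1,"dx":0,"dy":0,"dz":0,"roll":0},
  {"grip":1,"dx":0,"dy":0,"dz":0,"roll":0},
  {"grip":1,"dx":0,"dy":0,"dz":0,"roll":0},
])

```text
t: 9.75
tcp_pos: [0.5691, -0.043, 0.2252]
ee_rot: [0.0, 0.993, -0.119, -0.0]
wrist_force: [-3.3, 1.1, 1.3]
finger_gap: 0.001
```

Run:
```python
from snap import *
d=angle("scene","angs");info()
```

```text
scene angle 1.039 n 1218 y [-0.104  0.12 ] rmax 0.194
t 9.8 axis case x,y mm [-119.6    1.2] z 225.2 yaw -13.64 F case [-3.4 -0.4  1.4]
```

Request:
play_rows([
  {"grip":1,"dx":0,"dy":0,"dz":0,"roll":0},
  {"grip":1,"dx":0,"dy":0,"dz":0,"roll":0},
  {"grip":1,"dx":0,"dy":0,"dz":0,"roll":0},
  {"grip":1,"dx":0,"dy":0,"dz":0,"roll":0},
  {"grip":1,"dx":0,"dy":0,"dz":0,"roll":0},
])

```text
t: 10.3
tcp_pos: [0.5692, -0.0431, 0.2252]
ee_rot: [0.0, 0.993, -0.119, -0.0]
wrist_force: [-3.3, 1.5, 2.7]
finger_gap: -0.003
```

Run:
```python
from snap import *
d=angle("scene","angs");angle("top","angt");info()
x,y,z,ok,c=lid(d)
m=ok&(abs(y)>.02)&(abs(y)<.068)&(x<-.09)&(x>-.125)&(z>.24)&(c.max(-1)<60)
print("lip end",m.sum(),np.round(np.percentile(x[m],[1,5,50])*1e3,1),np.round(np.percentile(z[m],[95,99])*1e3,1))
```

```text
scene angle 1.039 n 1224 y [-0.104  0.12 ] rmax 0.194
top angle 1.038 n 379 y [0.046 0.124] rmax 0.196
t 10.4 axis case x,y mm [-119.5    1.3] z 225.2 yaw -13.64 F case [-2.9 -0.9  1.8]
lip end 926 [-124.4 -122.  -105.7] [519.4 525.8]
```

Run:
```python
import numpy as np
def tab(a0,a1,n,k=.96):
    for i in range(1,n+1):
        a=a0+(a1-a0)*i/n
        print('{"grip": 1, "dx": %.3f, "dy": 0, "dz": %.3f, "roll": 0},'%(-(np.cos(a)-np.cos(a0))*.19/.15,(np.sin(a0)-np.sin(a))*.19/.15*k))
tab(1.007,.71,18)
```

```text
{"grip": 1, "dx": -0.018, "dy": 0, "dz": 0.011, "roll": 0},
{"grip": 1, "dx": -0.035, "dy": 0, "dz": 0.022, "roll": 0},
{"grip": 1, "dx": -0.052, "dy": 0, "dz": 0.033, "roll": 0},
{"grip": 1, "dx": -0.069, "dy": 0, "dz": 0.045, "roll": 0},
{"grip": 1, "dx": -0.086, "dy": 0, "dz": 0.057, "roll": 0},
{"grip": 1, "dx": -0.103, "dy": 0, "dz": 0.069, "roll": 0},
{"grip": 1, "dx": -0.119, "dy": 0, "dz": 0.082, "roll": 0},
{"grip": 1, "dx": -0.135, "dy": 0, "dz": 0.094, "roll": 0},
{"grip": 1, "dx": -0.151, "dy": 0, "dz": 0.107, "roll": 0},
{"grip": 1, "dx": -0.167, "dy": 0, "dz": 0.121, "roll": 0},
{"grip": 1, "dx": -0.182, "dy": 0, "dz": 0.134, "roll": 0},
{"grip": 1, "dx": -0.197, "dy": 0, "dz": 0.148, "roll": 0},
{"grip": 1, "dx": -0.212, "dy": 0, "dz": 0.162, "roll": 0},
{"grip": 1, "dx": -0.227, "dy": 0, "dz": 0.176, "roll": 0},
{"grip": 1, "dx": -0.242, "dy": 0, "dz": 0.191, "roll": 0},
{"grip": 1, "dx": -0.256, "dy": 0, "dz": 0.205, "roll": 0},
{"grip": 1, "dx": -0.270, "dy": 0, "dz": 0.220, "roll": 0},
{"grip": 1, "dx": -0.284, "dy": 0, "dz": 0.235, "roll": 0},
```

Request:
play_rows([
  {"grip":1,"dx":-0.018,"dy":0,"dz":0.011,"roll":0},
  {"grip":1,"dx":-0.035,"dy":0,"dz":0.022,"roll":0},
  {"grip":1,"dx":-0.052,"dy":0,"dz":0.033,"roll":0},
  {"grip":1,"dx":-0.069,"dy":0,"dz":0.045,"roll":0},
  {"grip":1,"dx":-0.086,"dy":0,"dz":0.057,"roll":0},
  {"grip":1,"dx":-0.103,"dy":0,"dz":0.069,"roll":0},
  {"grip":1,"dx":-0.119,"dy":0,"dz":0.082,"roll":0},
  {"grip":1,"dx":-0.135,"dy":0,"dz":0.094,"roll":0},
  {"grip":1,"dx":-0.151,"dy":0,"dz":0.107,"roll":0},
  {"grip":1,"dx":-0.167,"dy":0,"dz":0.121,"roll":0},
  {"grip":1,"dx":-0.182,"dy":0,"dz":0.134,"roll":0},
  {"grip":1,"dx":-0.197,"dy":0,"dz":0.148,"roll":0},
  {"grip":1,"dx":-0.212,"dy":0,"dz":0.162,"roll":0},
  {"grip":1,"dx":-0.227,"dy":0,"dz":0.176,"roll":0},
  {"grip":1,"dx":-0.242,"dy":0,"dz":0.191,"roll":0},
  {"grip":1,"dx":-0.256,"dy":0,"dz":0.205,"roll":0},
  {"grip":1,"dx":-0.27,"dy":0,"dz":0.22,"roll":0},
  {"grip":1,"dx":-0.284,"dy":0,"dz":0.235,"roll":0},
])

```text
t: 12.2
tcp_pos: [0.5276, -0.033, 0.1897]
ee_rot: [-0.0, 0.993, -0.119, -0.0]
wrist_force: [-0.9, 0.7, -1.1]
finger_gap: -0.002
```

Run:
```python
from snap import *
info();d=angle("scene","angs");crop(d,[.58,-.05,.24],60,5,"c3")
def tab(a0,a1,n,k=.96):
    print([round(-(np.cos(a)-np.cos(a0))*.19/.15,3) for a in np.linspace(a0,a1,n+1)[1:]])
    print([round((np.sin(a0)-np.sin(a))*.19/.15*k,3) for a in np.linspace(a0,a1,n+1)[1:]])
tab(.71,.46,17)
```

```text
t 12.2 axis case x,y mm [-162.3    1.2] z 189.7 yaw -13.64 F case [-1.   0.5 -1.1]
scene angle 0.742 n 1428 y [-0.105  0.121] rmax 0.193
origin 218 89
[np.float64(-0.012), np.float64(-0.024), np.float64(-0.035), np.float64(-0.047), np.float64(-0.058), np.float64(-0.069), np.float64(-0.08), np.float64(-0.09), np.float64(-0.101), np.float64(-0.111), np.float64(-0.12), np.float64(-0.13), np.float64(-0.139), np.float64(-0.149), np.float64(-0.157), np.float64(-0.166), np.float64(-0.174)]
[np.float64(0.014), np.float64(0.027), np.float64(0.041), np.float64(0.056), np.float64(0.07), np.float64(0.084), np.float64(0.099), np.float64(0.114), np.float64(0.129), np.float64(0.144), np.float64(0.159), np.float64(0.174), np.float64(0.19), np.float64(0.205), np.float64(0.221), np.float64(0.237), np.float64(0.253)]
```

View pics/c3.png

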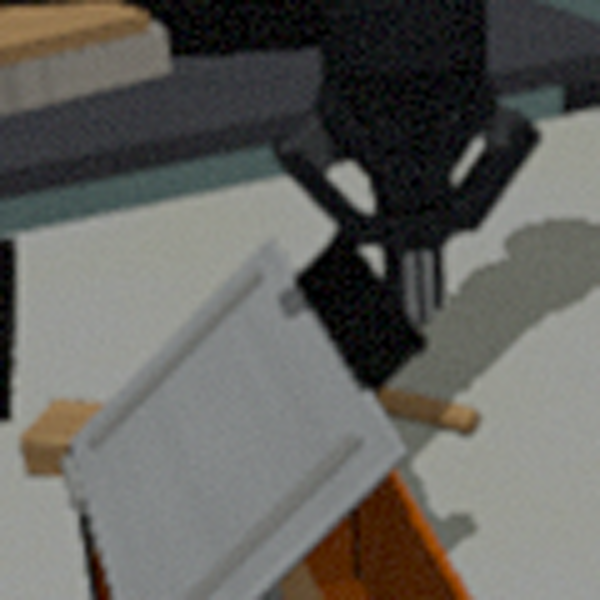

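The lip rests on the finger back at about 0.71 rad, as commanded. I keep lowering.

Request:
play_rows([
  {"grip":1,"dx":-0.012,"dy":0,"dz":0.014,"roll":0},
  {"grip":1,"dx":-0.024,"dy":0,"dz":0.027,"roll":0},
  {"grip":1,"dx":-0.035,"dy":0,"dz":0.041,"roll":0},
  {"grip":1,"dx":-0.047,"dy":0,"dz":0.056,"roll":0},
  {"grip":1,"dx":-0.058,"dy":0,"dz":0.07,"roll":0},
  {"grip":1,"dx":-0.069,"dy":0,"dz":0.084,"roll":0},
  {"grip":1,"dx":-0.08,"dy":0,"dz":0.099,"roll":0},
  {"grip":1,"dx":-0.09,"dy":0,"dz":0.114,"roll":0},
  {"grip":1,"dx":-0.101,"dy":0,"dz":0.129,"roll":0},
  {"grip":1,"dx":-0.111,"dy":0,"dz":0.144,"roll":0},
  {"grip":1,"dx":-0.12,"dy":0,"dz":0.159,"roll":0},
  {"grip":1,"dx":-0.13,"dy":0,"dz":0.174,"roll":0},
  {"grip":1,"dx":-0.139,"dy":0,"dz":0.19,"roll":0},
  {"grip":1,"dx":-0.149,"dy":0,"dz":0.205,"roll":0},
  {"grip":1,"dx":-0.157,"dy":0,"dz":0.221,"roll":0},
  {"grip":1,"dx":-0.166,"dy":0,"dz":0.237,"roll":0},
  {"grip":1,"dx":-0.174,"dy":0,"dz":0.253,"roll":0},
])

```text
t: 13.95
tcp_pos: [0.5023, -0.0268, 0.1517]
ee_rot: [-0.0, 0.993, -0.119, -0.0]
wrist_force: [-1.2, 0.8, -1.9]
finger_gap: 0.002
```

```bash
cat >> snap.py <<'E'
def tab(a0,a1,n,k=.96):
    print([float(round(-(np.cos(a)-np.cos(a0))*.19/.15,3)) for a in np.linspace(a0,a1,n+1)[1:]])
    print([float(round((np.sin(a0)-np.sin(a))*.19/.15*k,3)) for a in np.linspace(a0,a1,n+1)[1:]])
E
python3 - <<'E'
from snap import *
info();d=angle("scene","angs");info();tab(.46,.28,18)
E
```

```text
t 13.95 axis case x,y mm [-188.3    1.2] z 151.7 yaw -13.64 F case [-1.4  0.5 -1.9]
scene angle 0.496 n 1629 y [-0.109  0.119] rmax 0.192
t 14.0 axis case x,y mm [-188.9    1.1] z 151.4 yaw -13.64 F case [-1.5  0.1 -1.6]
[-0.006, -0.011, -0.016, -0.022, -0.027, -0.032, -0.037, -0.041, -0.046, -0.05, -0.055, -0.059, -0.063, -0.067, -0.071, -0.075, -0.079, -0.082]
[0.011, 0.022, 0.033, 0.044, 0.055, 0.066, 0.078, 0.089, 0.1, 0.111, 0.123, 0.134, 0.146, 0.157, 0.169, 0.18, 0.192, 0.204]
```

Request:
play_rows([
  {"grip":1,"dx":-0.005,"dy":0,"dz":0.011,"roll":0},
  {"grip":1,"dx":-0.01,"dy":0,"dz":0.022,"roll":0},
  {"grip":1,"dx":-0.015,"dy":0,"dz":0.033,"roll":0},
  {"grip":1,"dx":-0.02,"dy":0,"dz":0.044,"roll":0},
  {"grip":1,"dx":-0.025,"dy":0,"dz":0.055,"roll":0},
  {"grip":1,"dx":-0.03,"dy":0,"dz":0.066,"roll":0},
  {"grip":1,"dx":-0.034,"dy":0,"dz":0.078,"roll":0},
  {"grip":1,"dx":-0.038,"dy":0,"dz":0.089,"roll":0},
  {"grip":1,"dx":-0.042,"dy":0,"dz":0.1,"roll":0},
  {"grip":1,"dx":-0.046,"dy":0,"dz":0.111,"roll":0},
])

```text
t: 15.0
tcp_pos: [0.4951, -0.0252, 0.135]
ee_rot: [0.0, 0.993, -0.119, -0.001]
wrist_force: [-5.6, 1.0, -0.3]
finger_gap: 0.002
```

Run:
```python
from snap import *
info();d=angle("scene","angs");info()
```

```text
t 15.0 axis case x,y mm [-195.7    1.1] z 135.0 yaw -13.64 F case [-5.7 -0.4 -0.3]
scene angle 0.398 n 1584 y [-0.111  0.12 ] rmax 0.192
t 15.05 axis case x,y mm [-195.8    1.1] z 134.8 yaw -13.63 F case [-4.9  0.4 -1.4]
```

```bash
python3 -c "
from snap import *
tab(.36,.2,18,.97)"
```

```text
[-0.004, -0.008, -0.011, -0.015, -0.019, -0.022, -0.025, -0.029, -0.032, -0.035, -0.038, -0.041, -0.044, -0.046, -0.049, -0.051, -0.054, -0.056]
[0.01, 0.021, 0.031, 0.041, 0.052, 0.062, 0.072, 0.083, 0.093, 0.104, 0.114, 0.125, 0.135, 0.146, 0.157, 0.167, 0.178, 0.189]
```

Request:
play_rows([
  {"grip":1,"dx":-0.004,"dy":0,"dz":0.01,"roll":0},
  {"grip":1,"dx":-0.008,"dy":0,"dz":0.021,"roll":0},
  {"grip":1,"dx":-0.011,"dy":0,"dz":0.031,"roll":0},
  {"grip":1,"dx":-0.015,"dy":0,"dz":0.041,"roll":0},
  {"grip":1,"dx":-0.019,"dy":0,"dz":0.052,"roll":0},
  {"grip":1,"dx":-0.022,"dy":0,"dz":0.062,"roll":0},
  {"grip":1,"dx":-0.025,"dy":0,"dz":0.072,"roll":0},
  {"grip":1,"dx":-0.029,"dy":0,"dz":0.083,"roll":0},
  {"grip":1,"dx":-0.032,"dy":0,"dz":0.093,"roll":0},
])

```text
t: 15.95
tcp_pos: [0.4906, -0.0241, 0.1211]
ee_rot: [0.0, 0.993, -0.119, -0.0]
wrist_force: [-5.0, 1.4, 0.4]
finger_gap: 0.001
```

Run:
```python
from snap import *
info();d=angle("scene","angs");info();tab(.28,.18,14,.98)
```

```text
t 15.95 axis case x,y mm [-200.4    1.1] z 121.1 yaw -13.64 F case [-5.2  0.1  0.4]
scene angle 0.322 n 1520 y [-0.112  0.12 ] rmax 0.192
t 16.0 axis case x,y mm [-200.5    1.1] z 121.0 yaw -13.64 F case [-4.8  0.3 -1.3]
[-0.002, -0.005, -0.007, -0.01, -0.012, -0.014, -0.016, -0.018, -0.02, -0.022, -0.024, -0.025, -0.027, -0.029]
[0.009, 0.017, 0.026, 0.034, 0.043, 0.051, 0.06, 0.069, 0.077, 0.086, 0.095, 0.103, 0.112, 0.121]
```

Request:
play_rows([
  {"grip":1,"dx":-0.002,"dy":0,"dz":0.009,"roll":0},
  {"grip":1,"dx":-0.004,"dy":0,"dz":0.017,"roll":0},
  {"grip":1,"dx":-0.006,"dy":0,"dz":0.026,"roll":0},
  {"grip":1,"dx":-0.009,"dy":0,"dz":0.034,"roll":0},
  {"grip":1,"dx":-0.011,"dy":0,"dz":0.043,"roll":0},
  {"grip":1,"dx":-0.013,"dy":0,"dz":0.051,"roll":0},
  {"grip":1,"dx":-0.014,"dy":0,"dz":0.06,"roll":0},
  {"grip":1,"dx":-0.016,"dy":0,"dz":0.069,"roll":0},
])

```text
t: 16.8
tcp_pos: [0.4879, -0.0234, 0.1107]
ee_rot: [0.0, 0.993, -0.119, -0.001]
wrist_force: [-5.2, 1.8, -0.9]
finger_gap: 0.005
```

Run:
```python
from snap import *
info();d=angle("scene","angs");info();crop(d,[.53,-.05,.16],60,5,"c4")
```

```text
t 16.8 axis case x,y mm [-203.1    1.1] z 110.7 yaw -13.64 F case [-5.5  0.5 -0.9]
scene angle 0.269 n 1692 y [-0.11  0.12] rmax 0.191
t 16.85 axis case x,y mm [-203.2    1.1] z 110.6 yaw -13.63 F case [-6.8 -0.3 -0.9]
origin 237 114
```

View pics/c4.png

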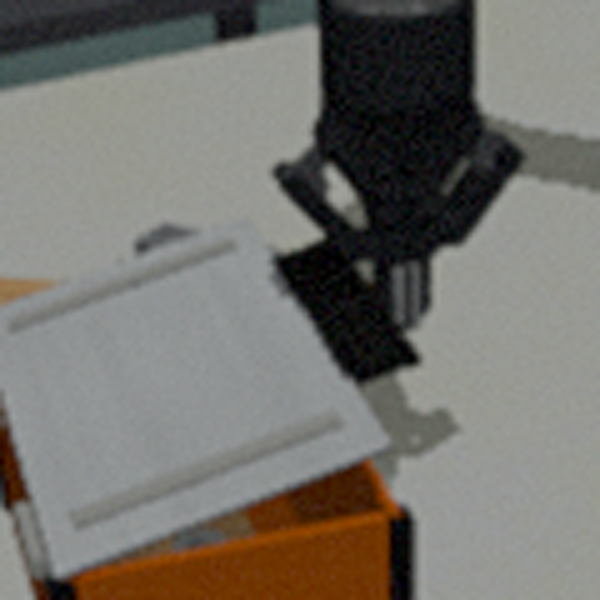

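Request:
play_rows([
  {"grip":1,"dx":-0.002,"dy":0,"dz":0.011,"roll":0},
  {"grip":1,"dx":-0.005,"dy":0,"dz":0.022,"roll":0},
  {"grip":1,"dx":-0.007,"dy":0,"dz":0.033,"roll":0},
  {"grip":1,"dx":-0.01,"dy":0,"dz":0.044,"roll":0},
  {"grip":1,"dx":-0.012,"dy":0,"dz":0.055,"roll":0},
  {"grip":1,"dx":-0.014,"dy":0,"dz":0.066,"roll":0},
  {"grip":1,"dx":-0.016,"dy":0,"dz":0.077,"roll":0},
  {"grip":1,"dx":-0.018,"dy":0,"dz":0.088,"roll":0},
])

```text
t: 17.65
tcp_pos: [0.4853, -0.0228, 0.0975]
ee_rot: [0.0, 0.993, -0.119, -0.001]
wrist_force: [-5.5, 2.2, -0.7]
finger_gap: -0.004
```

Run:
```python
from snap import *
info();d=angle("scene","angs");info()
```

```text
t 17.65 axis case x,y mm [-205.8    1.1] z 97.5 yaw -13.63 F case [-5.9  0.8 -0.7]
scene angle 0.198 n 1535 y [-0.111  0.12 ] rmax 0.19
t 17.7 axis case x,y mm [-205.9    1.1] z 97.3 yaw -13.63 F case [-5.4  0.1 -1.6]
```

Request:
play_rows([
  {"grip":1,"dx":-0.001,"dy":0,"dz":0.01,"roll":0},
  {"grip":1,"dx":-0.003,"dy":0,"dz":0.02,"roll":0},
  {"grip":1,"dx":-0.004,"dy":0,"dz":0.03,"roll":0},
  {"grip":1,"dx":-0.005,"dy":0,"dz":0.04,"roll":0},
  {"grip":1,"dx":-0.006,"dy":0,"dz":0.05,"roll":0},
  {"grip":1,"dx":-0.007,"dy":0,"dz":0.06,"roll":0},
  {"grip":1,"dx":-0.008,"dy":0,"dz":0.07,"roll":0},
  {"grip":1,"dx":-0.009,"dy":0,"dz":0.08,"roll":0},
])

```text
t: 18.5
tcp_pos: [0.4836, -0.0224, 0.0854]
ee_rot: [0.0, 0.993, -0.119, -0.001]
wrist_force: [-5.9, 1.8, -1.1]
finger_gap: 0.002
```

Run:
```python
from snap import *
info();d=angle("scene","angs");info()
```

```text
t 18.5 axis case x,y mm [-207.5    1.1] z 85.4 yaw -13.63 F case [-6.2  0.3 -1.1]
scene angle 0.136 n 1546 y [-0.112  0.12 ] rmax 0.19
t 18.55 axis case x,y mm [-207.5    1.1] z 85.2 yaw -13.63 F case [-6.4 -0.1 -2.1]
```

Request:
play_rows([
  {"grip":1,"dx":-0.001,"dy":0,"dz":0.009,"roll":0},
  {"grip":1,"dx":-0.002,"dy":0,"dz":0.018,"roll":0},
  {"grip":1,"dx":-0.002,"dy":0,"dz":0.027,"roll":0},
  {"grip":1,"dx":-0.003,"dy":0,"dz":0.036,"roll":0},
  {"grip":1,"dx":-0.003,"dy":0,"dz":0.045,"roll":0},
  {"grip":1,"dx":-0.004,"dy":0,"dz":0.054,"roll":0},
  {"grip":1,"dx":-0.004,"dy":0,"dz":0.063,"roll":0},
])

```text
t: 19.25
tcp_pos: [0.4829, -0.0222, 0.0759]
ee_rot: [0.0, 0.993, -0.119, -0.001]
wrist_force: [-6.4, 2.0, -1.3]
finger_gap: 0.002
```

Run:
```python
from snap import *
info();d=angle("scene","angs");info();crop(d,[.53,-.05,.13],60,5,"c5")
```

```text
t 19.25 axis case x,y mm [-208.2    1.1] z 75.9 yaw -13.62 F case [-6.7  0.5 -1.3]
scene angle 0.089 n 1627 y [-0.11  0.12] rmax 0.189
t 19.3 axis case x,y mm [-208.3    1.1] z 75.7 yaw -13.62 F case [-6.6  0.7 -2.1]
origin 238 124
```

View pics/c5.png

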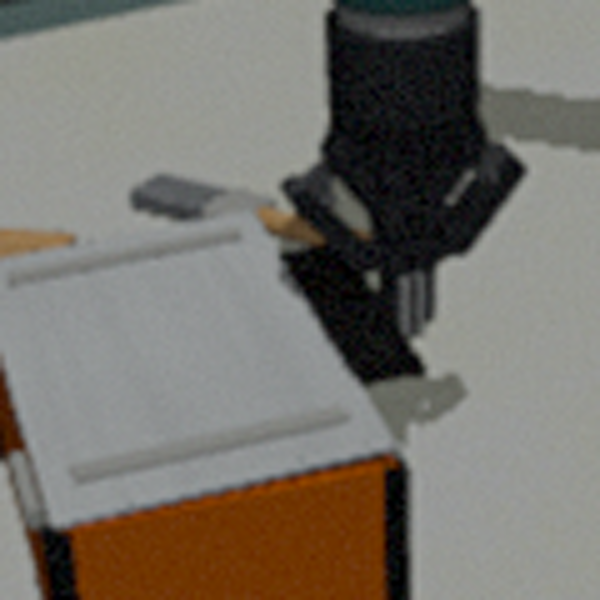

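Request:
play_rows([
  {"grip":1,"dx":0,"dy":0,"dz":0.007,"roll":0},
  {"grip":1,"dx":-0.001,"dy":0,"dz":0.014,"roll":0},
  {"grip":1,"dx":-0.001,"dy":0,"dz":0.021,"roll":0},
  {"grip":1,"dx":-0.001,"dy":0,"dz":0.028,"roll":0},
  {"grip":1,"dx":-0.001,"dy":0,"dz":0.035,"roll":0},
  {"grip":1,"dx":-0.001,"dy":0,"dz":0.042,"roll":0},
  {"grip":1,"dx":-0.001,"dy":0,"dz":0.049,"roll":0},
])

```text
t: 20.0
tcp_pos: [0.4826, -0.0222, 0.0685]
ee_rot: [0.0, 0.993, -0.119, -0.001]
wrist_force: [-5.6, 1.8, -1.2]
finger_gap: 0.001
```

Run:
```python
from snap import *
info();d=angle("scene","angs");info()
```

```text
t 20.0 axis case x,y mm [-208.6    1.1] z 68.5 yaw -13.62 F case [-5.9  0.4 -1.2]
scene angle 0.05 n 1595 y [-0.111  0.121] rmax 0.189
t 20.05 axis case x,y mm [-208.6    1.1] z 68.3 yaw -13.62 F case [-6.1  0.4 -3. ]
```

Request:
play_rows([
  {"grip":1,"dx":0,"dy":0,"dz":0.006,"roll":0},
  {"grip":1,"dx":0,"dy":0,"dz":0.012,"roll":0},
  {"grip":1,"dx":0,"dy":0,"dz":0.018,"roll":0},
  {"grip":1,"dx":0,"dy":0,"dz":0.018,"roll":0},
])

```text
t: 20.45
tcp_pos: [0.4827, -0.0221, 0.0664]
ee_rot: [0.0, 0.993, -0.119, -0.001]
wrist_force: [-7.7, 1.8, 5.0]
finger_gap: 0.002
```

Run:
```python
from snap import *
info();d=angle("scene","angs");info()
```

```text
t 20.45 axis case x,y mm [-208.5    1.1] z 66.4 yaw -13.61 F case [-8.  -0.1  5. ]
scene angle 0.046 n 1610 y [-0.111  0.12 ] rmax 0.19
t 20.5 axis case x,y mm [-208.5    1.1] z 66.4 yaw -13.62 F case [-7.8  0.   4.4]
```

The vertical force has reversed, so the lid now rests on the rim. I back straight out and then up.

Request:
play_rows([
  {"grip":1,"dx":-0.01,"dy":0,"dz":0,"roll":0},
  {"grip":1,"dx":-0.03,"dy":0,"dz":0,"roll":0},
  {"grip":1,"dx":-0.1,"dy":0,"dz":0,"roll":0},
  {"grip":1,"dx":-0.25,"dy":0,"dz":0,"roll":0},
  {"grip":1,"dx":-0.4,"dy":0,"dz":-0.1,"roll":0},
  {"grip":1,"dx":-0.4,"dy":0,"dz":-0.4,"roll":0},
  {"grip":1,"dx":-0.4,"dy":0,"dz":-0.7,"roll":0},
  {"grip":1,"dx":-0.4,"dy":0,"dz":-1.0,"roll":0},
  {"grip":1,"dx":-0.4,"dy":0,"dz":-1.0,"roll":0},
  {"grip":1,"dx":-0.4,"dy":0,"dz":-1.0,"roll":0},
])

```text
t: 21.5
tcp_pos: [0.427, -0.0085, 0.2175]
ee_rot: [0.0, 0.993, -0.119, 0.002]
wrist_force: [-0.5, 0.0, 0.7]
finger_gap: -0.001
```

Run:
```python
from snap import *
info();d=angle("scene","angs");cv2.imwrite("pics/end.png",d["color"][:,:,::-1])
x,y,z,ok,c=lid(d)
for lo,hi in((-.15,-.1),(-.1,-.05),(-.05,-.01)):
    m=ok&(abs(y)<.12)&(abs(y)>.08)&(x>lo)&(x<hi)&(z>.1)&(z<.17);print(lo,np.round(np.median(z[m])*1e3,1))
t=angle("top","angt");cv2.imwrite("pics/endt.png",t["color"][:,:,::-1])
info()
```

```text
t 21.5 axis case x,y mm [-265.8    1.2] z 217.5 yaw -13.68 F case [-0.5 -0.1  0.7]
scene angle 0.047 n 1630 y [-0.111  0.121] rmax 0.191
-0.15 126.4
-0.1 126.6
-0.05 126.4
top angle 0.055 n 916 y [-0.125  0.125] rmax 0.158
t 21.6 axis case x,y mm [-267.6    0.8] z 215.7 yaw -13.65 F case [-0.9 -1.  -0.6]
```

View pics/end.png

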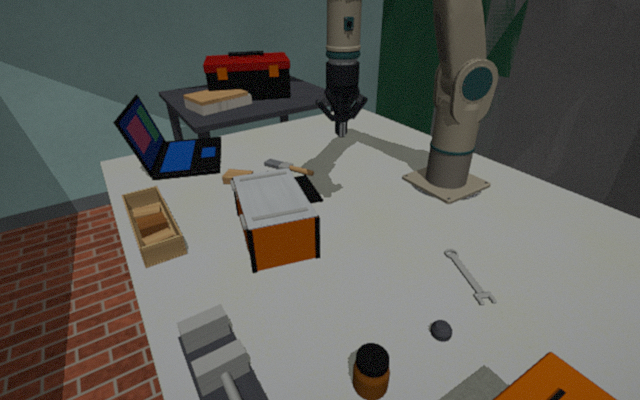

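View pics/endt.png

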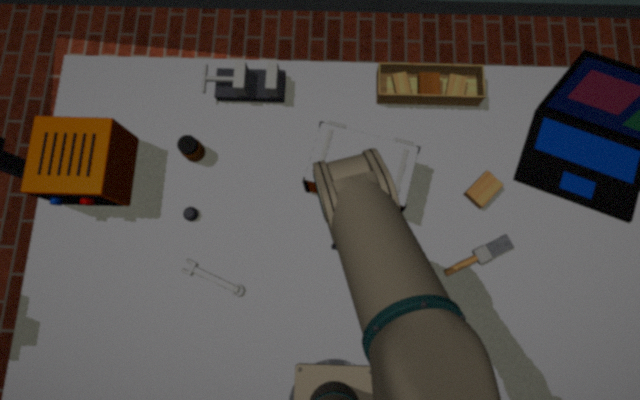

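The pictures show the lid flat and shut at scene (275,190), with its top at 126.5 mm along its whole depth. The gripper is clear at (342,130), and the jar, nut, wrench, brush and blank are at their first pixel positions. I hand in now.

```bash
python3 -c "
from rig import ctrl
print(ctrl.hand_in())"
```

```text
the job is handed in; nothing more can be done
None
```

The cutter case is shut and the job is handed in at about 21.6 s of the 54 s allowed; no verdict was reported.

- **Nudge:** I pushed the lid over from behind with the shut fingers to about 1.24 rad. Then I let go, and it fell on by itself.
- **Catch and hold:** The black lip came to rest on the back of a finger at about 1.0 rad. I held it still there for over 1 s, at about 3 N.
- **Lowering:** I followed the lip down at 0.05 to 0.17 rad/s. The measured angle matched the planned one at every step. Force readings between steps stayed below about 8 N, and about 5 N of downward push showed as the lid met the rim.

**Last checks:** The lid top is level at 126.4 to 126.6 mm over the case's depth, so it is fully shut. The wrist force was about zero and the gripper stood clear in front. The jar, nut, wrench, brush and blank look unmoved in both pictures. The collets are hidden under the closed lid, so I could not see them again.

**Disagreements:**
- The cameras show the fingertips about 37 mm higher than the reported TCP height. I went by the pictures, and the contacts agreed with them.
- My angle script reads about 0.05 rad with the lid shut, because it measures the outer face of the lid.
- The vertical finger back holds the lip mostly by friction in the last 0.2 rad. I saw no slip there.

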